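# Back a ratchet turntable off by one notch

### The job

The indexing turntable carrying the clay wheel was clicked one notch too far anticlockwise. With the fingertips, tip the pawl's upright tab to lift the pawl clear, push a peg to turn the plate back one notch (clockwise from above), then push the tab back so that the pawl is fully down in the new notch. Push only: do not grip the pegs or the tab, do not touch the clay wheel, and leave the loose things on the bench where they are.

Things in the scene. Friction and masses are not known exactly. Their poses are not given: they have to be found in the camera images.
- turntable: Fixed grey base of the indexing turntable. Origin on the bench under the plate's upright turning axis; z up. Its x axis points from that axis to the pawl's nose at the rim (away from the robot, within 0.5 rad). On it turns an aluminium plate 260 mm across, its top 55 mm above the bench.
- notch (a point): Fixed point where the pawl's nose end sits, 118 mm from the turning axis, at the plate's top (55 mm up). The plate's rim, 106 to 129 mm from the axis, has 12 saw teeth 10 mm high, one every 30 degrees: upright step at the clockwise end, then a ramp down over 15 degrees, then 15 degrees flat. Axes as the base's.
- hinge (a point): Fixed point on the pawl's level hinge, which runs along the base's x axis: at x = 118, y = -58, z = 83 mm in the base's frame. It is carried by a grey post beyond it (x = 141 to 153, y = -72 to -44 mm, up to z = 92; bolt head to x = 158). Axes as the base's.
- plate (a joint): Plate angle, rad, positive anticlockwise from above (its free way). Starts at 0.02 to 0.13; at 0 a tooth's step meets the lowered pawl and blocks clockwise turning. One notch is 0.524. The pawl drops fully into the next notch back with the plate between -0.52 and -0.37. It turns stiffly (about 2 N at a peg) and stays where left.
- pawl (a joint): Angle of the pawl about its hinge, rad: 0 = fully down in a notch, positive = nose raised, 1.2 = stop. Above 0.25 it is clear of all the teeth. The pivot is stiff (about 2 N at the tab) and the pawl stays at whatever angle it is left.
- tab (a point): Point in the pawl's upright dark steel tab, 12 mm below its top. The tab is 20 mm wide (base x), 7 mm thick (y); with the pawl down it stands straight up from the hinge to 138 mm above the bench; the pawl's arm runs from the hinge along +y, sloping down to the nose. Pushed along the base's -y the tab tips about the hinge and lifts the nose; pushed along +y it lowers it.
- peg1 (a point): Centre, half-way up, of push peg 1 of 4: plain upright steel pin 14 mm across, standing 38 mm above the plate (55 to 93 mm above the bench), 80 mm from the turning axis; the four stand 90 degrees apart and turn with the plate. They are alike and any will do.
- peg2 (a point): Centre, half-way up, of push peg 2 of 4: plain upright steel pin 14 mm across, standing 38 mm above the plate (55 to 93 mm above the bench), 80 mm from the turning axis; the four stand 90 degrees apart and turn with the plate. They are alike and any will do.
- peg3 (a point): Centre, half-way up, of push peg 3 of 4: plain upright steel pin 14 mm across, standing 38 mm above the plate (55 to 93 mm above the bench), 80 mm from the turning axis; the four stand 90 degrees apart and turn with the plate. They are alike and any will do.
- peg4 (a point): Centre, half-way up, of push peg 4 of 4: plain upright steel pin 14 mm across, standing 38 mm above the plate (55 to 93 mm above the bench), 80 mm from the turning axis; the four stand 90 degrees apart and turn with the plate. They are alike and any will do.
- clay_mid (a point): Centre of the brown clay model of a car wheel stuck on the middle of the plate, 100 mm across, from 55 to 90 mm above the bench. Soft: not to be touched.
- clay_block: Loose brown block of clay, 110 x 60 x 45 mm (x, y, z), 0.45 kg; origin at the centre of its underside. Leave alone.
- timber: Loose timber block, 100 x 45 x 45 mm (x, y, z); origin at the centre of its underside. Leave alone.
- loop_tool: Loose wire-loop clay tool lying along its x axis, black handle 18 mm thick from x = -75 to 35 mm, steel loop up to x = 104 mm; origin on the bench below its middle. Leave alone.

How it is judged:
By the outcome, as a careful person would: the job done as asked, in the order asked, and still so for the second after the job is handed in, with the robot touching nothing.
It also fails if it takes over 54 s, if anything falls off the work surface, if the arm or the gripper's body presses on something with over 40 N, if the wrist force passes 120 N, or if a joint passes its speed limit or range.

### The arm

A 6-joint arm with a two-finger parallel gripper is mounted at the origin on the work surface. World frame = base frame: x ahead of the robot, y to its left, z up, the work surface at z = 0. Lengths are in mm, angles in degrees, forces in N, time in s.
With the tool pointing down it reaches from about 350 to 950 mm from the base axis. Payload 17.4 kg.
Tool frame: the origin (TCP) lies at the very end of the fingers, on their centre line; the grasp point (between the pads) lies 19 mm behind it; z points along the fingers, x is the direction in which the jaws open and shut, and the axes are right-handed (so a half turn about z gives the same grasp; the last joint's range is limited). The gripper opens to 93 mm and grips with 3 to 60 N. Pads are 15 mm wide; open, the fingers measure 128 mm over their backs; the gripper's body (75 mm by 188 mm) begins 65 mm behind the grasp point.
Start: joints at [-65.42, 6.646, 82.598, -0, 90.757, -2.166], TCP at [303.763, -602.794, 218.646] pointing down, gripper open.
Joint ranges: [-162.19, 162.19], [-47.58, 125.68], [4.15, 143.07], [-65.23, 245.23], [0.69, 171.88], [-170.13, 170.13]. Speed limits (degrees/s): [108.29, 108.29, 127.2, 180, 180, 180].

### API

Orientations are given as a 3x3 rotation matrix whose columns are the frame's x, y, z axes.
In Python, from cell import telemetry, camera, calibration, job, models gives the robot as it stands.
- The arm moves only by the shell command python3 -m crank 'ROWS' [OPENING] [FORCE]. ROWS is JSON, one flat list of numbers, 6 for each row, row after row: the shift along the tool's x, y, z each as a share of 20 cm, from -1 to 1, then the turn, a rotation vector about the tool's x, y, z each as a share of 360 degrees, from -1 to 1. In form: [tx, ty, tz, rx, ry, rz, tx, ty, tz, rx, ry, rz, ...]. A call has exactly 8 rows; each row is the pose to reach, as a shift and turn from the pose commanded when the call began, along the tool's axes at that moment, turning the shorter way round; what a row does not reach only later rows make up. A row lasts 1/8 s, in which the tool goes at most 62.5 mm and 10.7 degrees, less where a joint would pass 70% of its speed; a pose out of reach is approached as far as the arm can. A call with a number of a shift or a turn outside -1 to 1 is refused whole. A call with a gripper value outside its range is refused whole. OPENING is the opening, from 0 (shut) to 1 (fully open), set as the call begins (- or left out, the last holds). The fingers move at their own pace and stop on an object; FORCE is the grip in N (left out, the last holds). Time passes only in rows, so rows that repeat a pose let the fingers close, or fill a call up. It gives the time, the measured TCP pose, the force and the opening at its end, in the units of the state.
- telemetry.state(): the state, without advancing time (a new reading comes with each control period).
- camera(name): name is "side" or "top" or "wrist"; returns (picture, depth): 420x560x3 uint8, red, green, blue; 420x560 float32, mm along the optical axis (not along the pixel's ray), 0 where there is no reading.
- calibration(name): a dict with "mtx" (3x3 intrinsics, pixels), "distortion" ([k1, k2, p1, p2, k3] as OpenCV has them; the pictures are not rectified), "R" (3x3) and "t" (3): a world point X has camera coordinates R X + t. Camera axes: x right, y down, z forward; pixel columns grow to the right and rows downward; lengths in mm; the calibration is good to about 2 mm. A picture is of the moment at which its call begins: read the wrist's pose just before it. calibration takes no time and is no camera call; for the wrist camera it gives the pose at the moment of the call.
- job.finish_job(): hands the job in, once; it reports no verdict.
Trained networks look in the newest picture that a camera, given by its name, has taken for a name from the list of things; names that differ only in an ending like _2 or _b are one class to them, and where a whole thing is asked for, a point or a joint stands for the part that bears it (a point fixed in the world has none). Each returns a list of dicts, best first, with "p" (0 to 1); they miss things now and then, are a little off and sometimes report something else, mostly with a low value. They report only what shows in the picture. A call takes as long as a camera call.
- models.silhouettes(camera, query): "pixels" (420x560 bool, what is visible of it) and "uv" ([column, row] in pixels, amid what is visible of it).
- models.landmark_of(camera, query): "uv" ([column, row] in pixels: a listed point, or the origin of a listed thing).
The state is a dict: "time_s": time; "joints": joint angles; "joint_vel": joint speeds; "joint_efforts": joint torques, N m; "ee_pos": TCP position; "tcp_rot": TCP orientation; "ft_force": force on the tool from outside, world axes, zero at the start; "moment": the same for the moment, N m; "width": finger opening in mm.
Only numpy, scipy, OpenCV 4.12 (cv2) and the standard library are available. Lean on these libraries where they do the work, as an engineer would, in place of code of your own. Each camera call takes 0.05 s, during which the arm holds its last target. There are 200 camera calls.

## Working session

There is one attempt and no reset: what is moved stays moved. The work goes in short steps, Python scripts to look and compute and a shell command to move; the robot and the scene stay as the last step left them, time stands still between calls to the robot, and variables do not carry over. Pictures are saved under pics/ and viewed, about 8 in all and at most 12, crops included, and the job is handed in when it is done.

```bash
ls; mkdir -p pics
cat > h.py <<'E'
import numpy as np, cv2
from cell import telemetry, camera, calibration, job, models
def ray(cam,uv):
    c=calibration(cam);K=np.array(c["mtx"]);d=np.array(c["distortion"],float)
    p=cv2.undistortPoints(np.array([[uv]],float),K,d)[0,0]
    R=np.array(c["R"]);t=np.array(c["t"]).ravel()
    return -R.T@t, R.T@np.array([p[0],p[1],1.])
def atz(cam,uv,z):
    o,v=ray(cam,uv); return o+v*(z-o[2])/v[2]
def proj(cam,X):
    c=calibration(cam);R=np.array(c["R"]);t=np.array(c["t"]).ravel()
    return cv2.projectPoints(np.atleast_2d(np.array(X,float)),cv2.Rodrigues(R)[0],t,np.array(c["mtx"]),np.array(c["distortion"],float))[0][:,0]
def save(n,img): cv2.imwrite("pics/"+n,cv2.cvtColor(img,cv2.COLOR_RGB2BGR))
E
cat > a.py <<'E'
from h import *
np.set_printoptions(precision=1,suppress=True)
ims=[]
Z=dict(turntable=0,notch=55,hinge=83,tab=126,peg1=74,peg2=74,peg3=74,peg4=74,clay_mid=72,clay_block=0,timber=0,loop_tool=0)
for c in("top","side"):
    im,dp=camera(c);ims.append(im)
    for q in ["turntable","notch","hinge","tab","peg1","clay_mid","clay_block","timber","loop_tool"]:
        for r in models.landmark_of(c,q)[:5]:
            if r["p"]>.2: print(c,q,round(r["p"],2),np.array(r["uv"]),atz(c,r["uv"],Z[q]))
    save(c+"0.png",im)
print(telemetry.state())
E
python3 a.py
```

```text
pics
top turntable 0.78 [335.2 185.2] [565.  -81.2   0. ]
top notch 0.64 [350.3 133.3] [ 673.4 -107.5   55. ]
top notch 0.28 [335. 186.] [555.7 -75.   55. ]
top hinge 0.96 [380.  134.5] [ 665.3 -167.5   83. ]
top tab 0.84 [383.9 130.4] [ 663.6 -167.   126. ]
top peg1 0.87 [309.1 160.6] [607.2 -16.7  74. ]
top peg1 0.79 [373.6 205.7] [ 512.5 -155.8   74. ]
top peg1 0.76 [361.7 153.3] [ 625.4 -129.8   74. ]
top peg1 0.62 [316.7 211.4] [497.8 -34.5  74. ]
top clay_mid 0.86 [338.7 183.6] [558.8 -81.   72. ]
top clay_mid 0.61 [351.8 133.2] [ 669.6 -108.5   72. ]
top clay_block 0.67 [229.  173.7] [586.9 163.3   0. ]
top timber 0.73 [451.5 222.8] [ 483.9 -347.6    0. ]
top loop_tool 0.7 [237.6 238.9] [437.5 139.3   0. ]
side turntable 0.77 [285.  216.6] [559.3 -90.9   0. ]
side notch 0.56 [246.1 186.9] [ 681.  -110.2   55. ]
side notch 0.24 [259.7 168.9] [ 683.6 -214.5   55. ]
side hinge 0.78 [260.2 170.8] [ 659.8 -161.    83. ]
side tab 0.75 [261.4 157.9] [ 654.9 -158.6  126. ]
side peg1 0.9 [267.6 180. ] [ 628.2 -137.    74. ]
side peg1 0.8 [260.8 204.8] [600.6 -20.5  74. ]
side peg1 0.76 [307.9 185.4] [ 517.4 -151.8   74. ]
side peg1 0.7 [302.7 210.1] [495.5 -37.6  74. ]
side clay_mid 0.59 [286.2 195. ] [557.1 -88.9  72. ]
side clay_block 0.84 [233.  276.4] [592.2 168.7   0. ]
side timber 0.96 [336.4 175.7] [ 482.2 -352.7    0. ]
side timber 0.41 [260.8 204.3] [ 642.2 -120.7    0. ]
side loop_tool 0.64 [306.3 289.7] [423.7 148.2   0. ]
{'time_s': 1.0, 'joints': array([-65.4,   6.6,  82.6,  -0. ,  90.8,  -2.2]), 'joint_vel': array([-0.1, -0. , -0.1, -0. ,  0. , -0. ]), 'joint_efforts': array([ -0. , -72.1, -62.3,   0.1,   0. ,  -0. ]), 'ee_pos': array([ 303.8, -602.8,  218.6]), 'tcp_rot': array([[ 0.5, -0.9, -0. ],
       [-0.9, -0.5,  0. ],
       [-0. ,  0. , -1. ]]), 'ft_force': array([ 0.5, -0.2,  0.9]), 'moment': array([ 0.1, -0. , -0. ]), 'width': 93.35011524227572}
```

Run:
```python
from h import *
from scipy.optimize import least_squares
obs=[("top","n",(350.3,133.3)),("top","h",(380,134.5)),("top","t",(383.9,130.4)),("side","n",(246.1,186.9)),("side","h",(260.2,170.8)),("side","t",(261.4,157.9))]
pg={"top":[(309.1,160.6),(361.7,153.3),(373.6,205.7),(316.7,211.4)],"side":[(260.8,204.8),(267.6,180),(307.9,185.4),(302.7,210.1)]}
L=dict(n=(118,0,55),h=(118,-58,83),t=(118,-58,126))
def W(p,l):
    c,s=np.cos(p[2]),np.sin(p[2]);return [p[0]+c*l[0]-s*l[1],p[1]+s*l[0]+c*l[1],l[2]]
def f(p):
    r=[]
    for c,k,uv in obs: r+=list(proj(c,W(p,L[k]))[0]-uv)
    for c in pg:
        for i,uv in enumerate(pg[c]):
            a=p[3]-i*np.pi/2; r+=list(proj(c,[p[0]+80*np.cos(a),p[1]+80*np.sin(a),74])[0]-uv)
    return r
s=least_squares(f,[560,-85,-.2,1.0],loss="soft_l1",x_scale=[10,10,.1,.1]);print(s.x,np.round(s.fun if 0 else f(s.x),1))
p=s.x
for i in range(4): a=p[3]-i*np.pi/2;print(p[0]+80*np.cos(a),p[1]+80*np.sin(a), "local ang",np.degrees(a-p[2]))
print(W(p,L["t"]),W(p,L["n"]))
for c in pg:
    im=cv2.imread(f"pics/{c}0.png"); u=np.array(pg[c]).mean(0).astype(int)
    x0,y0=max(u[0]-110,0),max(u[1]-85,0); cr=cv2.resize(im[y0:y0+150,x0:x0+200],None,fx=4,fy=4,interpolation=2)
    print(c,x0,y0); cv2.imwrite(f"pics/{c}0c.png",cr)
```

```text
[ 5.60492985e+02 -8.37729989e+01 -2.19699660e-01  9.52522540e-01] [ 0.9 -1.  -0.6  1.  -0.4  0.3  1.7  0.5 -0.4 -1.1 -1.7 -1.8  0.9  0.2
  0.2 -0.1 -3.2 -0.8  1.3  1.2 -2.6 -0.1 -0.1  1.4  0.9  0.8  0.1  0.1]
606.8633346434906 -18.582580211380858 local ang 67.16338470935791
625.6834039138346 -130.14334837232286 local ang -22.836615290642072
514.1226357528926 -148.96341764266685 local ang -112.83661529064209
495.30256648254857 -37.402649481724865 local ang -202.83661529064207
[np.float64(663.0162953786609), np.float64(-166.09535840268092), 126] [np.float64(675.6566131021857), np.float64(-109.48950739902278), 55]
top 230 97
side 174 110
```

View pics/top0c.png

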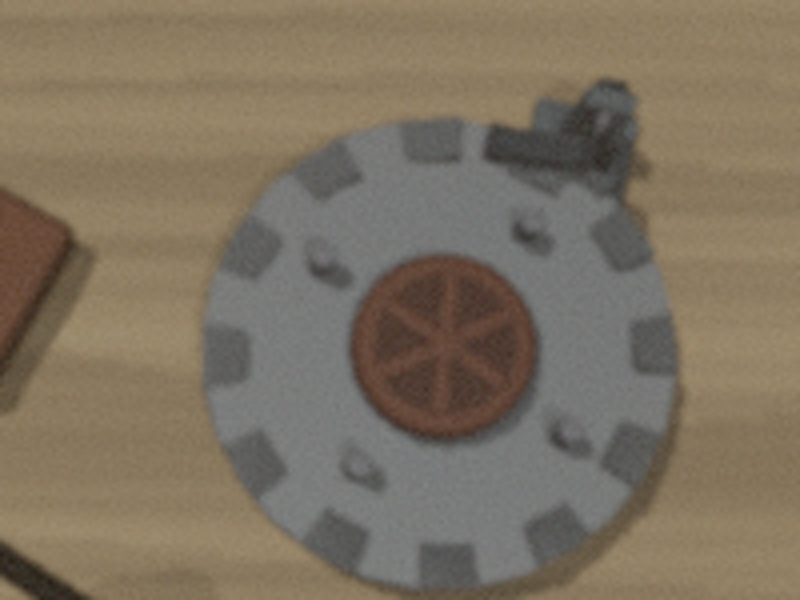

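View pics/side0c.png

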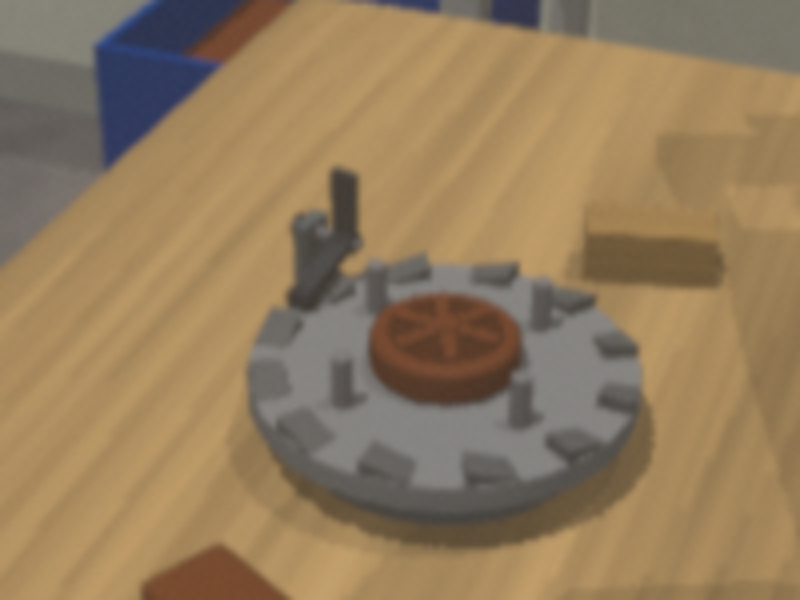

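The top crop shows the plate with the clay at (447,345), four pegs around it, and the pawl at top right with its arm from (490,143) to the tab at (610,100). The side crop shows the tab upright at (345,200) and nothing near it. I'm going in with the fingers shut.

```bash
cat > plan.py <<'E'
# targets in turntable frame: x y z yaw(deg, world) ; prints shift/turn shares from the present pose
import sys; from h import *
P=[560.5,-83.8,-0.2197]
try: P=eval(open("P.txt").read())
except OSError: pass
def loc2w(l):
    c,s=np.cos(P[2]),np.sin(P[2]);return np.array([P[0]+c*l[0]-s*l[1],P[1]+s*l[0]+c*l[1],l[2]])
def w2loc(w):
    c,s=np.cos(P[2]),np.sin(P[2]);d=np.array(w[:2])-P[:2];return np.array([c*d[0]+s*d[1],-s*d[0]+c*d[1],w[2]])
def rows(T):
    s=telemetry.state();R=np.array(s["tcp_rot"]);p=np.array(s["ee_pos"])
    for t in T:
        d=R.T@(loc2w(t[:3])-p)/200
        a=np.radians(t[3]);c,q=np.cos(a),np.sin(a)
        Rt=np.array([[c,q,0],[q,-c,0],[0,0,-1]])
        r=cv2.Rodrigues(R.T@Rt)[0].ravel()/(2*np.pi)
        print(t,np.round(d,3),np.round(r,3))
if __name__=="__main__":
    s=telemetry.state();print("t",s["time_s"],"loc",np.round(w2loc(s["ee_pos"]),1),"yaw",np.degrees(np.arctan2(s["tcp_rot"][1,0],s["tcp_rot"][0,0])),"F",np.round(s["ft_force"],1),"w",round(s["width"],1))
    rows(eval(sys.argv[1]))
E
python3 plan.py '[[118,-30,170,-12.6]]'
```

```text
t 1.0 loc [-137.5 -562.5  218.6] yaw -63.253582499292776 F [ 0.5 -0.2  0.9] w 93.4
[118, -30, 170, -12.6] [-1.25  -2.675  0.243] [-0.     0.    -0.141]
```

```bash
python3 -m crank '[-0.05,-0.1,0,0,0,-0.02, -0.15,-0.3,0,0,0,-0.045, -0.25,-0.52,0,0,0,-0.07, -0.35,-0.74,0,0,0,-0.095, -0.45,-0.95,0,0,0,-0.12, -0.47,-1,0,0,0,-0.141, -0.47,-1,0,0,0,-0.141, -0.47,-1,0,0,0,-0.141]' 0 10; python3 plan.py '[[118,-30,170,-12.6]]'
```

```text
time_s: 2.0
ee_pos: [439.7, -429.3, 218.6]
tcp_rot: [[0.976, -0.22, -0.0], [-0.22, -0.976, -0.0], [-0.0, 0.0, -1.0]]
ft_force: [0.4, -0.1, 1.3]
width: 17.9
t 2.0 loc [ -42.6 -363.6  218.6] yaw -12.69488697935898 F [ 0.4 -0.1  1.3] w 17.9
[118, -30, 170, -12.6] [ 0.8   -1.669  0.243] [ 0.  0. -0.]
```

```bash
python3 -m crank '[0.05,-0.1,0,0,0,0, 0.15,-0.3,0,0,0,0, 0.25,-0.5,0,0,0,0, 0.35,-0.72,0,0,0,0, 0.45,-0.9,0,0,0,0, 0.48,-1,0,0,0,0, 0.48,-1,0,0,0,0, 0.48,-1,0,0,0,0]' 0 10; python3 plan.py '[[118,-30,170,-12.6],[118,-30,112,-12.6]]'
python3 - <<'E'
from h import *
from plan import P,w2loc
im,d=camera("wrist");save("w1.png",im)
Z=dict(notch=55,hinge=83,tab=126,peg1=74,clay_mid=72,turntable=0)
for q in Z:
    for r in models.landmark_of("wrist",q)[:4]:
        w=atz("wrist",r["uv"],Z[q]);print(q,round(r["p"],2),np.round(r["uv"]),np.round(w,1),np.round(w2loc(w),1))
E
```

```text
time_s: 3.0
ee_pos: [576.6, -255.0, 218.7]
tcp_rot: [[0.976, -0.217, -0.0], [-0.217, -0.976, -0.0], [-0.0, 0.0, -1.0]]
ft_force: [-0.3, 0.0, 0.3]
width: 0.3
t 3.0 loc [  53.  -163.6  218.7] yaw -12.549328862473454 F [-0.3  0.   0.3] w 0.3
[118, -30, 170, -12.6] [ 0.326 -0.668  0.243] [0. 0. 0.]
[118, -30, 112, -12.6] [ 0.326 -0.668  0.533] [0. 0. 0.]
notch 0.89 [359.  22.] [ 679.3 -112.1   55. ] [122.1  -1.8  55. ]
hinge 0.76 [358.  84.] [ 663.2 -165.2   83. ] [117.9 -57.1  83. ]
tab 0.86 [368.  80.] [ 660.5 -166.1  126. ] [115.6 -58.5 126. ]
peg1 0.98 [185. 112.] [ 510.1 -154.4   74. ] [-33.8 -79.9  74. ]
peg1 0.68 [308.  51.] [ 627.  -129.2   74. ] [ 74.8 -29.8  74. ]
clay_mid 0.91 [215.  23.] [555.2 -89.6  72. ] [-3.9 -6.8 72. ]
turntable 0.72 [232.  40.] [559.7 -88.8   0. ] [ 0.3 -5.1  0. ]
```

View pics/w1.png

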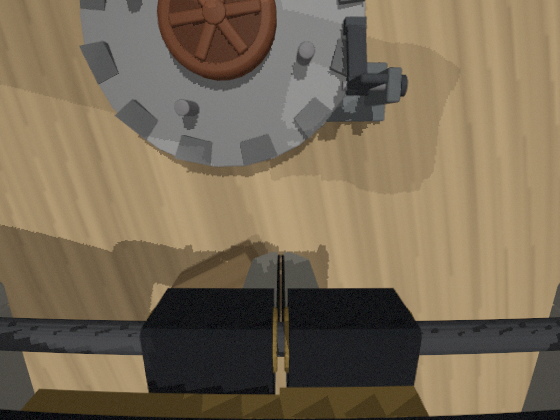

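The wrist view shows the tab and arm at (355,60), the hinge at (375,85) and peg 3 at (185,107). This agrees with the fit to within a few mm.

```bash
echo "[560.5,-85,-0.2197]">P.txt; python3 -m crank '[0.06,-0.12,0.04,0,0,0, 0.16,-0.32,0.12,0,0,0, 0.26,-0.52,0.2,0,0,0, 0.326,-0.665,0.24,0,0,0, 0.326,-0.665,0.3,0,0,0, 0.326,-0.665,0.42,0,0,0, 0.326,-0.665,0.52,0,0,0, 0.326,-0.665,0.52,0,0,0]' 0 10; python3 plan.py '[[118,-47,114,-12.6],[118,-69,114,-12.6]]'
python3 - <<'E'
from h import *
im,d=camera("side");save("s2.png",cv2.resize(im[110:260,174:374],None,fx=3,fy=3))
E
```

```text
time_s: 4.35
ee_pos: [668.5, -139.0, 112.8]
tcp_rot: [[0.976, -0.217, -0.003], [-0.217, -0.976, 0.001], [-0.003, -0.0, -1.0]]
ft_force: [-0.1, -0.4, -0.5]
width: 0.6
t 4.35 loc [117.1 -29.2 112.8] yaw -12.53036325602638 F [-0.1 -0.4 -0.5] w 0.6
[118, -47, 114, -12.6] [ 0.004  0.089 -0.006] [-0.  0.  0.]
[118, -69, 114, -12.6] [ 0.004  0.199 -0.006] [-0.  0.  0.]
```

View pics/s2.png

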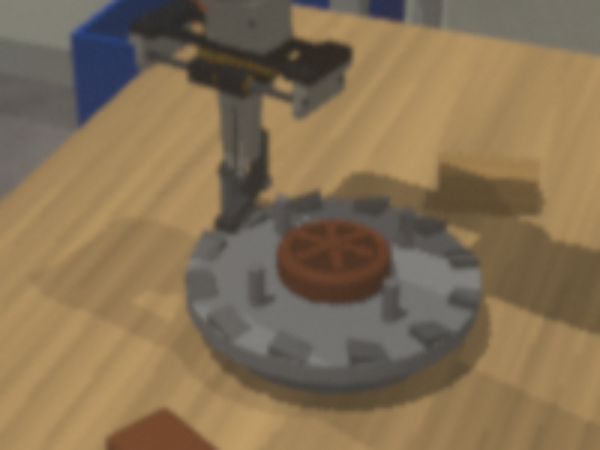

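The fingers stand on the wheel side of the tab, above the arm and clear of it. Next I push along the base's -y.

```bash
python3 -m crank '[0,0.04,0,0,0,0, 0,0.075,0,0,0,0, 0,0.1,0,0,0,0, 0,0.125,0,0,0,0, 0,0.15,0,0,0,0, 0,0.175,0,0,0,0, 0,0.2,0,0,0,0, 0,0.2,0,0,0,0]' ; python3 plan.py '[[118,-29,113,-12.6],[118,-29,170,-12.6]]'
```

```text
time_s: 5.4
ee_pos: [660.7, -178.2, 114.6]
tcp_rot: [[0.976, -0.217, -0.0], [-0.217, -0.976, -0.0], [-0.0, 0.0, -1.0]]
ft_force: [0.1, 0.8, 0.2]
width: 0.6
t 5.4 loc [118.1 -69.1 114.6] yaw -12.516089198099545 F [0.1 0.8 0.2] w 0.6
[118, -29, 113, -12.6] [-0.    -0.2    0.008] [0. 0. 0.]
[118, -29, 170, -12.6] [-0.    -0.2   -0.277] [0. 0. 0.]
```

```bash
python3 -m crank '[0,-0.06,0,0,0,0, 0,-0.08,-0.1,0,0,0, 0,-0.06,-0.28,0,0,0, -0.15,-0.04,-0.28,0,0,0, -0.35,0.02,-0.28,0,0,0, -0.515,0.055,-0.28,0,0,0, -0.515,0.055,-0.28,0,0,0, -0.515,0.055,-0.28,0,0,0]'
cat > look.py <<'E'
import sys; from h import *; from plan import w2loc
n=sys.argv[1]; Z=dict(notch=55,hinge=83,tab=118,peg1=74,clay_mid=72); out=[]
for c in sys.argv[2:]:
    im,d=camera(c)
    for q in("tab","peg1"):
        for r in models.landmark_of(c,q)[:4]:
            if r["p"]>.3: w=w2loc(atz(c,r["uv"],Z[q]));print(c,q,round(r["p"],2),np.round(r["uv"]),np.round(w,1),round(float(np.hypot(w[0],w[1])),1),round(float(np.degrees(np.arctan2(w[1],w[0]))),1))
    if c=="wrist": im=im[:300,100:500]
    else: im=im[90:250,180:440] if c=="top" else im[100:260,164:400]
    out.append(cv2.resize(im,(400,300),interpolation=2))
save(n,np.hstack(out));
E
python3 look.py p3.png side wrist; python3 plan.py '[[10,-80,70,-12.6]]'
```

```text
time_s: 6.4
ee_pos: [558.6, -166.0, 171.9]
tcp_rot: [[0.976, -0.216, 0.002], [-0.216, -0.976, -0.0], [0.002, 0.0, -1.0]]
ft_force: [0.6, -0.1, -0.9]
width: 0.6
side tab 0.63 [265. 157.] [111.6 -73.5 118. ] 133.6 -33.4
side tab 0.57 [304. 291.] [-234.2  305.2  118. ] 384.7 127.5
side peg1 0.87 [260. 205.] [25.8 73.3 74. ] 77.7 70.6
side peg1 0.72 [267. 180.] [ 79.  -37.4  74. ] 87.4 -25.3
side peg1 0.63 [309. 188.] [-37.8 -64.1  74. ] 74.4 -120.5
side peg1 0.61 [304. 210.] [-76.8  29.5  74. ] 82.3 159.0
wrist tab 0.69 [424. 238.] [114.8 -82.2 118. ] 141.2 -35.6
wrist peg1 0.9 [159.  78.] [-75.9  27.3  74. ] 80.7 160.2
wrist peg1 0.84 [221. 210.] [-34.6 -74.   74. ] 81.6 -115.1
wrist peg1 0.71 [302.   5.] [28.5 75.7 74. ] 80.9 69.4
wrist peg1 0.67 [356. 156.] [ 72.7 -29.9  74. ] 78.6 -22.4
t 6.7 loc [ 15.5 -79.6 170.4] yaw -12.48050665374354 F [-0.7  0.3  0.2] w 0.2
[10, -80, 70, -12.6] [-0.027  0.002  0.502] [-0.  0.  0.]
```

View pics/p3.png

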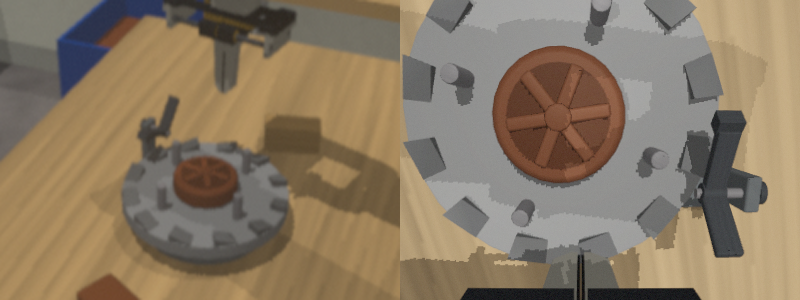

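Run:
```python
from h import *; from plan import w2loc,loc2w
im,d=camera("wrist")
# unwrap the rim at r=112..124, z=60 -> angle profile of brightness and depth height
c=calibration("wrist");
A=np.arange(-110,140,1.0)
o=[]
for a in A:
    v=[];hz=[]
    for r in (110,114,118,122):
        t=np.radians(a);u=proj("wrist",loc2w([r*np.cos(t),r*np.sin(t),60]))[0];x,y=np.round(u).astype(int)
        if 0<=x<560 and 0<=y<290:
            v.append(im[y,x].mean());
            k=d[y,x]; R=np.array(c["R"]);oo,ry=ray("wrist",(x,y));hz.append((oo+ry*k)[2])
    o.append((a,np.mean(v) if v else 0,np.median(hz) if hz else 0))
for a,v,z in o:
    if v: print(int(a),int(v),round(z,1),end=" | ")
```

```text
-110 121 63.2 | -109 120 63.0 | -108 119 62.3 | -107 113 61.0 | -106 103 61.2 | -105 108 60.3 | -104 103 59.8 | -103 99 59.7 | -102 98 57.9 | -101 100 57.6 | -100 99 56.4 | -99 99 57.0 | -98 108 55.8 | -97 131 55.0 | -96 125 54.9 | -95 125 55.1 | -94 126 55.2 | -93 122 54.9 | -92 113 55.8 | -91 124 55.0 | -90 126 114.1 | -89 125 115.1 | -88 125 114.2 | -87 113 115.1 | -86 116 114.8 | -85 117 113.6 | -84 102 55.6 | -83 75 64.5 | -82 99 65.2 | -81 115 116.9 | -80 115 117.8 | -79 116 117.7 | -78 119 62.2 | -77 118 61.7 | -76 120 60.9 | -75 121 59.6 | -74 120 59.5 | -73 119 59.3 | -72 120 58.0 | -71 120 57.8 | -70 120 56.7 | -69 120 56.0 | -68 142 55.6 | -67 158 55.1 | -66 159 55.2 | -65 159 55.1 | -64 159 55.4 | -63 158 54.9 | -62 158 55.0 | -61 159 55.5 | -60 157 55.3 | -59 158 54.9 | -58 159 55.1 | -57 158 55.3 | -56 158 55.3 | -55 154 54.6 | -54 110 54.5 | -53 118 65.2 | -52 115 64.6 | -51 109 64.0 | -50 110 63.0 | -49 111 62.8 | -48 112 62.1 | -47 112 61.5 | -46 110 61.3 | -45 111 60.3 | -44 112 59.7 | -43 112 58.6 | -42 111 58.3 | -41 111 57.5 | -40 111 56.7 | -39 113 55.7 | -38 11
[... 689 characters left out ...]
.4 | 12 114 62.3 | 13 116 61.8 | 14 115 61.1 | 15 114 60.5 | 16 114 60.3 | 17 114 58.7 | 18 114 58.8 | 19 114 57.8 | 20 113 57.9 | 21 113 57.2 | 22 113 56.9 | 23 132 55.5 | 24 145 54.9 | 25 148 55.4 | 26 146 54.9 | 27 147 54.9 | 28 147 55.6 | 29 146 55.4 | 30 151 55.1 | 31 158 54.7 | 32 158 54.7 | 33 163 54.5 | 34 163 55.6 | 35 163 54.9 | 36 164 55.2 | 37 162 54.9 | 38 113 55.1 | 39 128 64.4 | 40 127 63.4 | 41 125 63.4 | 42 126 63.4 | 43 125 62.7 | 44 123 61.0 | 45 123 61.2 | 46 121 60.3 | 47 123 59.7 | 48 121 58.7 | 49 122 57.9 | 50 120 57.3 | 130 116 65.7 | 131 116 62.6 | 132 116 63.6 | 133 116 63.0 | 134 116 62.7 | 135 115 61.5 | 136 115 60.8 | 137 114 60.0 | 138 115 60.3 | 139 115 58.9 |
```

The pawl is up at about 0.6 rad. The tooth steps lie at about 7.1° past the nose, so the plate is at about 0.12 rad. I want the steps at about 4.5°, which is a turn of about -32.6°.

```bash
python3 plan.py '[[80*np.cos(np.radians(a)),80*np.sin(np.radians(a)),z,-12.6+a+90] for a,z in ((-82,170),(-82,70))]'
```

```text
t 6.75 loc [ 15.4 -79.6 170.4] yaw -12.482793468960839 F [-0.  -0.1 -0.1] w 0.5
[np.float64(11.133848076805236), np.float64(-79.22144549932563), 170, -4.599999999999994] [-0.021 -0.002  0.002] [-0.     0.    -0.022]
[np.float64(11.133848076805236), np.float64(-79.22144549932563), 70, -4.599999999999994] [-0.021 -0.002  0.502] [-0.     0.    -0.022]
```

```bash
python3 -m crank '[-0.02,-0.002,0,0,0,-0.022, -0.02,-0.002,0.1,0,0,-0.022, -0.02,-0.002,0.2,0,0,-0.022, -0.02,-0.002,0.3,0,0,-0.022, -0.02,-0.002,0.4,0,0,-0.022, -0.02,-0.002,0.48,0,0,-0.022, -0.02,-0.002,0.5,0,0,-0.022, -0.02,-0.002,0.5,0,0,-0.022]'; python3 plan.py '[[80*np.cos(np.radians(a)),80*np.sin(np.radians(a)),z,-12.6+a+90] for a,z in ((-86,70),(-90,70),(-94,70),(-98,70),(-102,70),(-106,70),(-110,70),(-114,70))]'
```

```text
time_s: 7.75
ee_pos: [554.2, -164.9, 70.8]
tcp_rot: [[0.997, -0.08, 0.0], [-0.08, -0.997, -0.0], [0.0, 0.0, -1.0]]
ft_force: [0.3, -0.2, 0.3]
width: 0.9
t 7.75 loc [ 11.3 -79.4  70.8] yaw -4.5839886233447364 F [ 0.3 -0.2  0.3] w 0.9
[np.float64(5.580517899530019), np.float64(-79.80512402078594), 70, -8.599999999999994] [-0.028 -0.002  0.004] [ 0.    -0.     0.011]
[np.float64(4.898587196589413e-15), np.float64(-80.0), 70, -12.599999999999994] [-0.056 -0.005  0.004] [ 0.    -0.     0.022]
[np.float64(-5.580517899530026), np.float64(-79.80512402078594), 70, -16.599999999999994] [-0.084 -0.01   0.004] [ 0.    -0.     0.033]
[np.float64(-11.13384807680523), np.float64(-79.22144549932563), 70, -20.599999999999994] [-0.111 -0.016  0.004] [ 0.    -0.     0.044]
[np.float64(-16.63293526542075), np.float64(-78.25180805870446), 70, -24.599999999999994] [-0.137 -0.025  0.004] [ 0.    -0.     0.056]
[np.float64(-22.050988465359925), np.float64(-76.90093567506551), 70, -28.599999999999994] [-0.163 -0.035  0.004] [ 0.    -0.     0.067]
[np.float64(-27.361611466053496), np.float64(-75.17540966287268), 70, -32.599999999999994] [-0.188 -0.048  0.004] [ 0.    -0.     0.078]
[np.float64(-32.53893144606402), np.float64(-73.08363661140807), 70, -36.599999999999994] [-0.212 -0.062  0.004] [ 0.    -0.     0.089]
```

```bash
python3 -m crank '[-0.028,-0.002,0.004,0,0,0.011, -0.056,-0.005,0.004,0,0,0.022, -0.084,-0.01,0.004,0,0,0.033, -0.111,-0.016,0.004,0,0,0.044, -0.137,-0.025,0.004,0,0,0.056, -0.163,-0.035,0.004,0,0,0.067, -0.188,-0.048,0.004,0,0,0.078, -0.212,-0.062,0.004,0,0,0.089]'
cat > ang.py <<'E'
from h import *; from plan import w2loc,loc2w
im,d=camera("wrist"); A=np.arange(-180,180,.5); z=np.full(A.size,np.nan)
for i,a in enumerate(np.radians(A)):
    h=[]
    for r in(110,114,118,122):
        x,y=np.round(proj("wrist",loc2w([r*np.cos(a),r*np.sin(a),60]))[0]).astype(int)
        if 0<=x<560 and 0<=y<290: o,v=ray("wrist",(x,y)); h.append((o+v*d[y,x])[2])
    if h: z[i]=np.median(h)
print("steps",[(A[i],round((A[i]-4.5+15)%30-10.5,1)) for i in range(1,A.size-6) if np.median(z[i-6:i])<57 and z[i]>60 and 61<np.median(z[i:i+4])<67])
E
python3 ang.py; python3 look.py p4.png wrist; python3 plan.py '[[80*np.cos(np.radians(a)),80*np.sin(np.radians(a)),z,-12.6+a+90] for a,z in ((-118,70),(-122,70),(-124,70),(-125,70),(-126,70),(-127,70))]'
```

```text
time_s: 8.75
ee_pos: [513.3, -149.5, 71.0]
tcp_rot: [[0.801, -0.598, 0.002], [-0.598, -0.801, -0.001], [0.002, -0.0, -1.0]]
ft_force: [0.5, -2.9, -1.0]
width: 0.4
wrist tab 0.5 [276. 117.] [ -3.8  -1.5 118. ] 4.0 -158.2
wrist peg1 0.91 [437. 160.] [ 59.8 -50.7  74. ] 78.5 -40.3
wrist peg1 0.86 [239. 267.] [-52.9 -62.4  74. ] 81.9 -130.3
wrist peg1 0.58 [113.  66.] [-62.6  50.5  74. ] 80.4 141.1
t 8.95 loc [-32.2 -73.   70.5] yaw -36.51902513447418 F [-0.9  0.3 -0.3] w 0.4
[np.float64(-37.557725022871274), np.float64(-70.63580742871414), 70, -40.599999999999994] [-0.029  0.     0.003] [-0.    -0.     0.011]
[np.float64(-42.39354113865638), np.float64(-67.84384769251409), 70, -44.599999999999994] [-0.057 -0.003  0.003] [-0.    -0.     0.022]
[np.float64(-44.73543227765973), np.float64(-66.32300580440334), 70, -46.599999999999994] [-0.071 -0.005  0.003] [-0.    -0.     0.028]
[np.float64(-45.88611490808369), np.float64(-65.53216354311934), 70, -47.599999999999994] [-0.078 -0.006  0.003] [-0.    -0.     0.031]
[np.float64(-47.02282018339784), np.float64(-64.7213595499958), 70, -48.599999999999994] [-0.084 -0.008  0.003] [-0.    -0.     0.034]
[np.float64(-48.14520185216387), np.float64(-63.89084080378342), 70, -49.599999999999994] [-0.091 -0.009  0.003] [-0.    -0.     0.036]Traceback (most recent call last):
  File "ang.py", line 6, in <module>
    x,y=np.round(proj("wrist",loc2w([r*np.cos(a),r*np.sin(a),60]))[0]).astype(int)
                 ~~~~^^^^^^^^^^^^^^^^^^^^^^^^^^^^^^^^^^^^^^^^^^^^^
  File "h.py", line 11, in proj
    c=calibration(cam);R=np.array(c["R"]);t=np.array(c["t"]).ravel()
ValueError: time passes only in moves, steps and waits
```

View pics/p4.png

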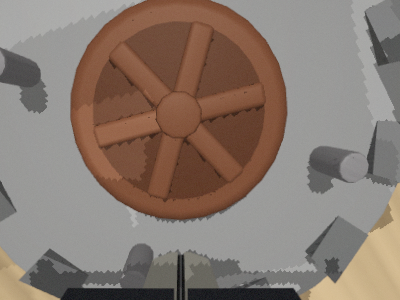

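The finger end is pushing peg 3, seen at (140,262) in the crop, and it is well clear of the clay. The plate has turned about -18° so far, so I continue.

```bash
sed -i 's/^def ray/_c={}\n_cal=calibration\ndef calibration(n):\n    if n not in _c: _c[n]=_cal(n)\n    return _c[n]\ndef ray/' h.py
python3 -m crank '[-0.015,0,0.003,0,0,0.005, -0.029,0,0.003,0,0,0.011, -0.043,-0.001,0.003,0,0,0.016, -0.057,-0.003,0.003,0,0,0.022, -0.071,-0.005,0.003,0,0,0.028, -0.084,-0.008,0.003,0,0,0.034, -0.091,-0.009,0.003,0,0,0.036, -0.091,-0.009,0.003,0,0,0.036]'; python3 ang.py; python3 look.py p5.png wrist;  python3 plan.py '[[80*np.cos(np.radians(a)),80*np.sin(np.radians(a)),z,-12.6+a+90] for a,z in ((-128,70),(-129,70),(-130,70),(-120,70),(-120,170))]'
```

```text
time_s: 9.95
ee_pos: [499.2, -136.7, 69.2]
tcp_rot: [[0.649, -0.761, -0.0], [-0.761, -0.649, 0.0], [-0.0, -0.0, -1.0]]
ft_force: [1.6, 0.3, 0.2]
width: 0.5
steps [(np.float64(-172.5), np.float64(7.5)), (np.float64(-172.0), np.float64(8.0)), (np.float64(-84.5), np.float64(5.5)), (np.float64(-84.0), np.float64(6.0)), (np.float64(-83.5), np.float64(6.5)), (np.float64(-54.0), np.float64(6.0)), (np.float64(-53.5), np.float64(6.5)), (np.float64(-53.0), np.float64(7.0)), (np.float64(-24.0), np.float64(6.0)), (np.float64(-23.5), np.float64(6.5)), (np.float64(-23.0), np.float64(7.0)), (np.float64(128.0), np.float64(8.0)), (np.float64(128.5), np.float64(8.5)), (np.float64(129.0), np.float64(9.0)), (np.float64(158.0), np.float64(8.0)), (np.float64(158.5), np.float64(8.5)), (np.float64(159.0), np.float64(9.0))]
wrist tab 0.71 [444. 384.] [ -12.9 -135.2  118. ] 135.8 -95.5
wrist peg1 0.89 [114.  67.] [-49.6  61.8  74. ] 79.2 128.7
wrist peg1 0.79 [238. 266.] [-66.1 -48.5  74. ] 82.0 -143.7
wrist peg1 0.69 [440. 161.] [ 46.6 -64.3  74. ] 79.4 -54.1
t 10.15 loc [-48.6 -63.9  69.1] yaw -49.55779200535315 F [ 0.1 -0.   0.5] w 0.4
[np.float64(-49.25291802605266), np.float64(-63.04086028853776), 70, -50.599999999999994] [-0.005 -0.002 -0.005] [0.    0.    0.003]
[np.float64(-50.34563128398698), np.float64(-62.17167691655768), 70, -51.599999999999994] [-0.012 -0.002 -0.005] [0.    0.    0.006]
[np.float64(-51.42300877492315), np.float64(-61.28355544951824), 70, -52.599999999999994] [-0.019 -0.002 -0.005] [0.    0.    0.008]
[np.float64(-39.999999999999986), np.float64(-69.2820323027551), 70, -42.599999999999994] [ 0.05  -0.004 -0.005] [ 0.     0.    -0.019]
[np.float64(-39.999999999999986), np.float64(-69.2820323027551), 170, -42.599999999999994] [ 0.05  -0.004 -0.505] [ 0.     0.    -0.019]
  return _methods._mean(a, axis=axis, dtype=dtype,
  ret = ret.dtype.type(ret / rcount)
```

```bash
python3 -m crank '[-0.005,-0.002,-0.003,0,0,0.002, -0.01,-0.002,-0.003,0,0,0.004, -0.015,-0.002,-0.003,0,0,0.006, -0.018,-0.002,-0.003,0,0,0.007, -0.018,-0.002,-0.003,0,0,0.007, 0.01,-0.003,-0.003,0,0,-0.005, 0.05,-0.004,-0.1,0,0,-0.019, 0.05,-0.004,-0.35,0,0,-0.019]'; python3 plan.py '[[118,-130,170,-12.6],[118,-130,108,-12.6]]'
```

```text
time_s: 11.15
ee_pos: [505.4, -143.7, 138.0]
tcp_rot: [[0.735, -0.678, -0.004], [-0.678, -0.735, 0.002], [-0.004, 0.002, -1.0]]
ft_force: [1.2, -0.7, 1.1]
width: 0.5
t 11.15 loc [-41.  -69.3 138. ] yaw -42.65565361140613 F [ 1.2 -0.7  1.1] w 0.5
[118, -130, 170, -12.6] [ 0.839 -0.135 -0.164] [ 0.     0.001 -0.083]
[118, -130, 108, -12.6] [ 0.841 -0.136  0.146] [ 0.     0.001 -0.083]
```

```bash
python3 -m crank '[0.05,0,-0.16,0,0,-0.01, 0.2,-0.03,-0.165,0,0,-0.03, 0.4,-0.07,-0.165,0,0,-0.055, 0.6,-0.1,-0.165,0,0,-0.075, 0.78,-0.13,-0.165,0,0,-0.083, 0.839,-0.135,-0.165,0,0,-0.083, 0.839,-0.135,-0.165,0,0,-0.083, 0.839,-0.135,-0.165,0,0,-0.083]'; python3 ang.py; python3 look.py p6.png wrist side; python3 plan.py '[[118,-115,170,-12.6],[118,-115,108,-12.6]]'
```

```text
time_s: 12.15
ee_pos: [647.3, -237.4, 172.5]
tcp_rot: [[0.975, -0.223, 0.0], [-0.223, -0.975, 0.0], [-0.0, -0.0, -1.0]]
ft_force: [-0.8, -0.1, -0.5]
width: 0.3
steps [(np.float64(-146.5), np.float64(3.5)), (np.float64(-146.0), np.float64(4.0)), (np.float64(-117.5), np.float64(2.5)), (np.float64(-117.0), np.float64(3.0)), (np.float64(-88.0), np.float64(2.0)), (np.float64(-87.5), np.float64(2.5)), (np.float64(-87.0), np.float64(3.0)), (np.float64(-57.5), np.float64(2.5)), (np.float64(-57.0), np.float64(3.0)), (np.float64(-56.5), np.float64(3.5))]
wrist tab 0.8 [282. 169.] [117.6 -84.5 118. ] 144.8 -35.7
wrist peg1 0.97 [186. 138.] [ 43.9 -66.4  74. ] 79.6 -56.6
wrist peg1 0.9 [ 44. 116.] [-67.8 -47.1  74. ] 82.5 -145.2
side tab 0.48 [266. 156.] [110.7 -79.  118. ] 136.0 -35.5
side peg1 0.97 [254. 194.] [67.9 39.2 74. ] 78.4 30.0
side peg1 0.95 [318. 197.] [-78.4 -40.4  74. ] 88.2 -152.7
side peg1 0.66 [283. 178.] [ 48.8 -69.6  74. ] 85.0 -54.9
side peg1 0.63 [285. 212.] [-43.5  64.5  74. ] 77.8 124.0
t 12.5 loc [ 118.5 -130.1  172.5] yaw -12.852267549866463 F [-0.7  0.9  0.2] w 0.6
[118, -115, 170, -12.6] [-0.003 -0.075  0.013] [ 0.    -0.    -0.001]
[118, -115, 108, -12.6] [-0.003 -0.075  0.323] [ 0.    -0.    -0.001]
  return _methods._mean(a, axis=axis, dtype=dtype,
  ret = ret.dtype.type(ret / rcount)
```

View pics/p6.png

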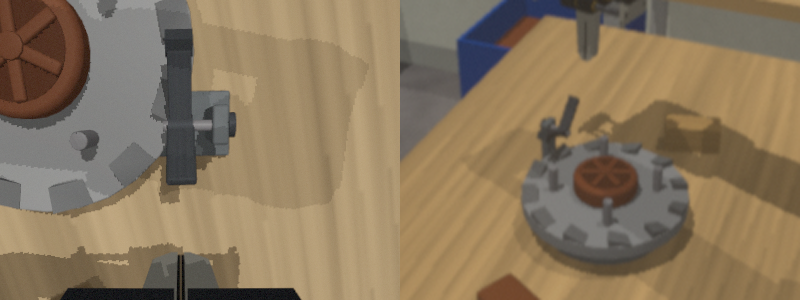

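The plate has turned about -33.5° and its steps sit at about 3–4° on the 0–9° scale, which is in the window. The pawl is still raised, with the tab tilted to (180,180) in the wrist crop. Now I go down behind the tab and push it back.

```bash
python3 -m crank '[0,-0.04,0.06,0,0,0, 0,-0.075,0.15,0,0,0, 0,-0.075,0.24,0,0,0, 0,-0.075,0.31,0,0,0, 0,-0.075,0.31,0,0,0, 0,-0.11,0.31,0,0,0, 0,-0.15,0.31,0,0,0, 0,-0.17,0.31,0,0,0]'; python3 plan.py '[[118,-72,110,-12.6],[118,-68,110,-12.6]]'
```

```text
time_s: 13.5
ee_pos: [655.9, -204.4, 111.0]
tcp_rot: [[0.975, -0.222, 0.001], [-0.222, -0.975, -0.001], [0.001, 0.0, -1.0]]
ft_force: [-0.1, -1.4, 1.7]
width: 0.4
t 13.5 loc [119.1 -95.7 111. ] yaw -12.837539526175139 F [-0.1 -1.4  1.7] w 0.4
[118, -72, 110, -12.6] [-0.006 -0.119  0.005] [ 0.    -0.    -0.001]
[118, -68, 110, -12.6] [-0.006 -0.139  0.005] [ 0.    -0.    -0.001]
```

```bash
python3 -m crank '[-0.005,-0.02,0,0,0,0, -0.005,-0.04,0,0,0,0, -0.005,-0.06,0,0,0,0, -0.005,-0.08,0,0,0,0, -0.005,-0.1,0,0,0,0, -0.005,-0.115,0,0,0,0, -0.005,-0.125,0,0,0,0, -0.005,-0.125,0,0,0,0]'; python3 look.py p7.png side;python3 plan.py '[[118,-68,110,-12.6]]'
```

```text
time_s: 14.5
ee_pos: [660.1, -180.0, 110.2]
tcp_rot: [[0.975, -0.222, -0.0], [-0.222, -0.975, 0.0], [-0.0, -0.0, -1.0]]
ft_force: [0.3, -0.0, 0.0]
width: 0.6
side tab 0.6 [261. 156.] [123.9 -69.9 118. ] 142.2 -29.4
side peg1 0.81 [284. 213.] [-43.4  69.   74. ] 81.6 122.2
side peg1 0.8 [315. 194.] [-63.8 -49.2  74. ] 80.5 -142.4
side peg1 0.73 [254. 196.] [64.2 47.5 74. ] 79.9 36.5
side peg1 0.66 [283. 180.] [ 42.9 -62.2  74. ] 75.6 -55.4
t 14.65 loc [117.9 -71.3 110.2] yaw -12.85964810793102 F [ 0.2 -0.6  0.3] w 0.4
[118, -68, 110, -12.6] [ 0.    -0.016  0.001] [-0.     0.    -0.001]
```

```bash
python3 -m crank '[0,-0.004,0,0,0,0, 0,-0.008,0,0,0,0, 0,-0.012,0,0,0,0, 0,-0.016,0,0,0,0, 0,-0.018,0,0,0,0, 0,-0.02,0,0,0,0, 0,-0.02,0,0,0,0, 0,-0.02,0,0,0,0]'; python3 plan.py '[[118,-66,110,-12.6]]'
```

```text
time_s: 15.65
ee_pos: [660.5, -178.2, 110.3]
tcp_rot: [[0.975, -0.223, -0.001], [-0.223, -0.975, -0.003], [-0.0, 0.003, -1.0]]
ft_force: [-4.3, -13.8, 0.8]
width: 0.7
t 15.65 loc [117.9 -69.2 110.3] yaw -12.908745131801952 F [ -4.3 -13.8   0.8] w 0.7
[118, -66, 110, -12.6] [ 0.    -0.016  0.002] [ 0.     0.    -0.001]
```

14 N at exactly the expected fully-down position. I back off and check.

```bash
python3 -m crank '[0,0.01,0,0,0,0, 0,0.05,0,0,0,0, 0,0.12,0,0,0,0, 0,0.18,-0.05,0,0,0, 0,0.25,-0.2,0,0,0, 0,0.35,-0.35,0,0,0, 0,0.42,-0.45,0,0,0, 0,0.42,-0.45,0,0,0]'; python3 ang.py 2>/dev/null; python3 look.py p8.png wrist side
python3 - <<'E'
from h import *; from plan import w2loc,loc2w
im,d=camera("wrist")
# 3D points near pawl from depth, in turntable frame
P=[]
for y in range(0,280,1):
    for x in range(200,420,1):
        if d[y,x]>0:
            o,v=ray("wrist",(x,y));w=w2loc(o+v*d[y,x])
            if abs(w[0]-118)<6 and -80<w[1]<15 and w[2]>50: P.append(w)
P=np.array(P)
for y in range(-74,14,4):
    m=P[abs(P[:,1]-y)<2]
    if len(m): print(y,len(m),np.round(np.percentile(m[:,2],[10,50,95]),1))
E
```

```text
time_s: 16.65
ee_pos: [642.4, -259.4, 201.9]
tcp_rot: [[0.975, -0.224, 0.002], [-0.224, -0.975, -0.001], [0.002, 0.0, -1.0]]
ft_force: [-0.5, 0.0, -1.0]
width: 0.3
steps [(np.float64(-176.0), np.float64(4.0)), (np.float64(-175.5), np.float64(4.5)), (np.float64(-175.0), np.float64(5.0)), (np.float64(-147.5), np.float64(2.5)), (np.float64(-147.0), np.float64(3.0)), (np.float64(-146.5), np.float64(3.5)), (np.float64(-117.5), np.float64(2.5)), (np.float64(-117.0), np.float64(3.0)), (np.float64(-116.5), np.float64(3.5)), (np.float64(-87.5), np.float64(2.5)), (np.float64(-87.0), np.float64(3.0)), (np.float64(-86.5), np.float64(3.5)), (np.float64(-57.0), np.float64(3.0)), (np.float64(-56.5), np.float64(3.5)), (np.float64(-56.0), np.float64(4.0)), (np.float64(4.5), np.float64(4.5)), (np.float64(5.0), np.float64(5.0)), (np.float64(5.5), np.float64(5.5))]
wrist tab 0.94 [279.  95.] [115.  -57.4 118. ] 128.5 -26.5
wrist tab 0.6 [168.  45.] [ 39.3 -23.5 118. ] 45.8 -30.9
wrist peg1 0.95 [194. 108.] [ 43.8 -64.   74. ] 77.6 -55.6
wrist peg1 0.74 [62. 88.] [-68.1 -45.6  74. ] 81.9 -146.2
wrist peg1 0.64 [279.  96.] [114.8 -55.1  74. ] 127.4 -25.6
side tab 0.61 [260. 156.] [123.9 -68.4 118. ] 141.6 -28.9
side peg1 0.95 [316. 197.] [-72.8 -36.1  74. ] 81.3 -153.7
side peg1 0.84 [284. 178.] [ 46.2 -69.5  74. ] 83.4 -56.4
side peg1 0.65 [286. 215.] [-49.6  71.9  74. ] 87.3 124.6
side peg1 0.62 [254. 197.] [59.7 53.9 74. ] 80.4 42.1
-66 30 [84.  85.9 87.2]
-62 144 [ 88.2  90.9 136.7]
-58 133 [137.  138.  139.2]
-54 76 [136.4 137.8 138.9]
-50 15 [84.  84.6 85.9]
-46 75 [83.3 84.3 85.4]
-42 78 [82.  82.9 84.1]
-38 81 [80.8 81.7 83.3]
-34 81 [79.4 80.6 81.7]
-30 81 [77.9 78.9 80.3]
-26 80 [76.9 77.8 79.1]
-22 79 [75.5 76.5 77.5]
-18 67 [74.4 75.2 76.4]
-14 77 [72.8 73.7 74.8]
-10 76 [71.8 72.7 73.6]
-6 65 [68.2 69.6 71.9]
-2 76 [68.  69.3 70.5]
2 24 [67.7 68.9 69.8]
6 106 [54.4 56.  65.8]
10 82 [56.5 64.4 65.7]
```

View pics/p8.png

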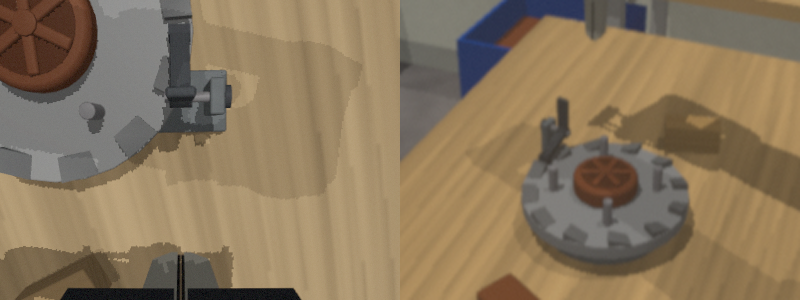

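Run:
```python
from h import *; from plan import w2loc
im,d=camera("wrist"); P=[]
for y in range(40,200):
    for x in range(330,430):
        if d[y,x]>0:
            o,v=ray("wrist",(x,y));w=w2loc(o+v*d[y,x])
            if abs(w[0]-118)<8 and -75<w[1]<-40 and 97<w[2]<134: P.append(w)
    for x in range(200,330):
        if d[y,x]>0:
            o,v=ray("wrist",(x,y));w=w2loc(o+v*d[y,x])
            if abs(w[0]-118)<8 and -75<w[1]<-40 and 97<w[2]<134: P.append(w)
P=np.array(P);print(len(P)); f=np.polyfit(P[:,2],P[:,1],1);r=P[:,1]-np.polyval(f,P[:,2]);k=abs(r)<2;f=np.polyfit(P[k,2],P[k,1],1)
print("tilt rad",-f[0],"y at hinge",np.polyval(f,83),k.sum(),r[k].std())
```

```text
66
tilt rad -0.000971212097766803 y at hinge -60.61767401329384 66 0.10853653579479602
```

```bash
python3 -c "
from cell import job,telemetry
print(telemetry.state()['ft_force']);print(job.finish_job())"
```

```text
[ 0.24654087 -0.92095582  0.66894661]
the job is handed in; nothing more can be done
None
```

The turntable is back one notch and the pawl is fully down in the new notch. I handed the job in at about 17 s with the arm clear of everything.

With the fingers shut I tipped the tab to lift the pawl to about 0.6 rad and pushed peg 3 to turn the plate about 33° clockwise. I then pushed the tab back from behind until it stopped, at about 14 N.

**Last checks:**
- **Pawl:** a depth fit of the tab's face gave a tilt of about 0.001 rad, which means fully down.
- **Plate:** the tooth steps put it at about -0.46 rad, inside the -0.52 to -0.37 window. The individual readings ranged from about -0.48 to -0.43.
- **Pegs:** the wrist camera's peg positions agree with that angle to within about 1–2°. The side camera's peg readings scattered by up to about 12° and I gave them less weight.
- **Clay wheel and loose things:** the fingers stayed clear of the clay wheel in the wrist pictures. The moves never went near the loose things, but I did not measure their positions again at the end.

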